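# Tap the bearing cups into the gear case

## Robot

A 7-joint arm with a two-finger parallel gripper is mounted at the origin on the work surface. World frame = base frame: x ahead of the robot, y to its left, z up, the work surface at z = 0. Lengths are in m, angles in rad, forces in N, time in s.
With the tool pointing down it reaches from about 0.425 to 0.95 m from the base axis. Payload 16.7 kg.
Tool frame: the origin (TCP) lies between the finger pads; the fingertips stand 17 mm ahead of it and the grasp point (between the pads) lies 2 mm behind it (tcp_to_tips is the distance from the TCP to the fingertips, in m); z points along the fingers, y is the line along which they close (so a half turn about z gives the same grasp; the last joint's range is limited). The gripper opens to 94 mm and grips with 3 to 60 N. Pads are 16 mm wide; open, the fingers measure 119 mm over their backs; the gripper's body (75 mm by 177 mm) begins 78 mm behind the grasp point.
Start: joints at [-1.385, 0.426, 0.074, 1.606, -0.034, 1.111, -0.067], TCP at [0.222, 0.637, 0.222] pointing down, gripper open.
Joint ranges: [-2.85, 2.85], [-0.5, 2.14], [-1.23, 1.37], [0.21, 2.46], [-1.02, 4.16], [0.16, 2.05], [-2.73, 2.73]. Speed limits (rad/s): [1.89, 1.89, 2.39, 2.39, 3.01, 3.01, 3.01].

## Interface

Orientations are given as a rotation vector (axis times angle).
In Python, from cell import * gives the robot as it stands. The module is installed in compiled form; this text tells all that it offers. Calls block until the motion is done:
- reach(position, orientation): joint-space move of the TCP to a pose.
- move_linear(position, orientation=None, max_speed=0.15, force_limit=None): straight line of the TCP; orientation=None keeps the orientation; max_speed is the mean speed in m/s. With force_limit (N) it stops when the force on the tool has changed by that much, and returns True; else False.
- set_joints(angles): joint-space move.
- move_gripper(opening, effort=None): finger opening in m; effort is the grip in N (None keeps the last); returns when the fingers have stopped.
- dwell(seconds).
- ik(position, orientation): joint angles nearest the present ones, or None.
- get_state(): the state.
- grab_frame(name): name is "scene" or "top" or "wrist"; returns a dict with "pixels" (400x640x3 uint8, red, green, blue), "fovy" (degrees; the focal length in pixels is half the picture's height over the tangent of half this angle, whatever the lens; pixels are square), "cx", "cy" (the principal point, pixels), "T" (4x4, takes a point from camera to world coordinates). Camera axes: x right, y up, looking along -z (the intrinsics and any distortion apply to the point x, -y, -z); pixel columns grow to the right and rows downward; lengths in m; the calibration is good to about 2 mm. A picture is of the moment at which its call begins. There is no depth.
A pose or a line that the arm cannot do raises PlanningError and nothing moves.
- job_done(): hands the job in; it is judged then, once.
Trained networks look in the newest picture that a camera, given by its name, has taken for a name from the list of things; names that differ only in an ending like _2 or _b are one class to them, and where a whole thing is asked for, a point or a joint stands for the part that bears it (a point fixed in the world has none). Each returns a list of dicts, best first, with "score" (0 to 1); they miss things now and then, are a little off and sometimes report something else, mostly with a low value. They report only what shows in the picture. A call takes as long as a camera call.
- find_in(name, camera): "extent" ([left, top, width, height] in pixels, round what is visible of it).
- regions_of(name, camera): "mask" (400x640 bool, what is visible of it) and "extent" ([left, top, width, height] in pixels, round what is visible of it).
The state is a dict: "time_s": time; "joints": joint angles; "joint_velocities": joint speeds; "effort": joint torques, N m; "ee_pos": TCP position; "ee_rot": TCP orientation; "ft_force": force on the tool from outside, world axes, zero at the start; "torque": the same for the moment, N m; "grip_width": finger opening in m; "finger_force": force on a finger pad.
Only numpy, scipy, OpenCV 4.12 (cv2) and the standard library are available. Lean on these libraries where they do the work, as an engineer would, in place of code of your own. Each camera call takes 0.05 s, during which the arm holds its last target. There are 200 camera calls.

## Task

Swing the round dust cover of the gear case aside on its pin and fit every bearing cup that is on the bench into a bore of its own (any bore; with fewer cups than bores one bore stays empty): start each cup by hand, pilot down, pressed level some 8 mm into the mouth so that it holds, then drive it home with the brass drift, a little at a time on alternate sides of its rim so that it goes in square and never cocked, until it is flush. Drive the cups only with the drift, not with the fingers; at the end the drift stands in its hole in the wooden tool block and the cover is swung back fully over the bores. Leave the other tools lying about where they are.

Things in the scene. Friction and masses are not known exactly. Their poses are not given: they have to be found in the camera images.
- case: the grey gear case, screwed down, flat top face upward: block 55 mm high, from x -75 to 99 and y -75 to 75 mm in its frame, on a foot flange 212 by 186 mm, 12 mm thick. Origin on its underside, below the middle of the triangle of bores; z up, parallel to the bores' axes. Bores at (-37, 0), (18.5, 32), (18.5, -32) mm, cover pin at (86, 0) mm.
- bore0 (a point): centre of a bearing bore, at the level of the case's top face: a round recess 48 mm across, 18 mm deep to a flat shoulder, lined with a tolerance ring: four sprung steel leaves standing in to 42.6 mm across, rounded at the top, full from 4 mm down. Pressed in level by hand until 8 mm deep, pilot down, a cup is gripped by the leaves and stays, 10 mm proud; just dropped in, it may lean.
- bore1 (a point): as bore0, the second bore. To drive a started cup takes 4 to 15 N on its rim. It goes down on the side that is struck while the far side lags; struck on one side only it cocks and jams. It stays where it is left. Home on the shoulder, its top is flush with the case's top face.
- bore2 (a point): as bore0, the third bore.
- cover (a joint): swing of the aluminium dust cover on its upright pin, rad: 0 is shut over the bores (at its stop), growing counterclockwise seen from above to a stop at 2.2; clear of all bores from 1.7. Friction keeps it where it is left (1 N at the knob moves it). A disc 132 mm across, 4 mm thick, centre 86 mm from the pin; its underside passes 4 mm above the top face, so a proud cup blocks it.
- cover_pin (a point): the axis of the cover's pin, at the height of the cover plate, 61 mm above the case's underside.
- cover_knob (a point): the middle of the black knob on the cover, by which it is swung: an upright cylinder 18 mm across and 26 mm high on the plate, 134 mm from the pin's axis; its middle is 76 mm above the case's underside.
- cupA: a plain steel bearing cup: a ring 18 mm high, open right through, 28 mm across inside and 44 mm outside, but its lower 3 mm are turned down to 41.2 mm as a pilot. About 90 g. It lies pilot down on the 3 mm mat at the start. Origin: its middle (on its axis, 9 mm above its underside), z its axis, upward. None when there is no such cup this time.
- cupB: as cupA, another cup.
- cupC: as cupA, another cup.
- drift: the brass drift, 100 mm long and round, upright in the tool block at the start. Origin: the middle of its lower (striking) end, z along it to the top. From below: nose 16 mm across up to 32 mm, collar 28 mm across from 32 to 40 mm, grip 20 mm across from 40 to 100 mm. About 260 g. In the block its collar rests on the block's top and its nose hangs in the hole.
- toolblock: the wooden tool block, 72 mm by 150 mm and 45 mm high, fixed; origin under its middle. Thin steel punches stand up to 24 mm out of it along its long (y) direction, 36 to 60 mm to either side of the drift's hole.
- drift_hole (a point): the mouth of the drift's hole, in the middle of the tool block's top: 22 mm across, 36 mm deep.
- hammer: a small hammer with a wooden handle, 260 mm long, lying along its x; a bystander, origin under its middle.
- flatfile: a flat file with a wooden handle, 200 mm long, lying flat along its x; a bystander, origin under its middle.
- handfile: a narrow file with a wooden handle, 170 mm long, lying flat along its x; a bystander, origin under its middle.
- bowl: a small steel bowl, 100 mm across, 42 mm high; a bystander, origin under its middle.
- oiler: an amber glass oil bottle, 40 mm across, 110 mm high; a bystander, origin under its middle.
- brush: a brush, 150 mm long, lying flat along its x; a bystander, origin under its middle.

How it is judged:
On the way, in this order (a step that is already met when the one before it is completed fails the run):
1. the dust cover is swung clear of the bores (value of joint cover above 1.6 rad), for 0.2 s.
2. every cup is home and square in a bore (((horizontal distance between cupA and bore0 below 0.003 m and z of cupA in the frame of case below 0.0477 m and angle between the z axis of cupA and the z axis of case, either way round below 0.05 rad) or (horizontal distance between cupA and bore1 below 0.003 m and z of cupA in the frame of case below 0.0477 m and angle between the z axis of cupA and the z axis of case, either way round below 0.05 rad) or (horizontal distance between cupA and bore2 below 0.003 m and z of cupA in the frame of case below 0.0477 m and angle between the z axis of cupA and the z axis of case, either way round below 0.05 rad)) and ((horizontal distance between cupB and bore0 below 0.003 m and z of cupB in the frame of case below 0.0477 m and angle between the z axis of cupB and the z axis of case, either way round below 0.05 rad) or (horizontal distance between cupB and bore1 below 0.003 m and z of cupB in the frame of case below 0.0477 m and angle between the z axis of cupB and the z axis of case, either way round below 0.05 rad) or (horizontal distance between cupB and bore2 below 0.003 m and z of cupB in the frame of case below 0.0477 m and angle between the z axis of cupB and the z axis of case, either way round below 0.05 rad)) and ((horizontal distance between cupC and bore0 below 0.003 m and z of cupC in the frame of case below 0.0477 m and angle between the z axis of cupC and the z axis of case, either way round below 0.05 rad) or (horizontal distance between cupC and bore1 below 0.003 m and z of cupC in the frame of case below 0.0477 m and angle between the z axis of cupC and the z axis of case, either way round below 0.05 rad) or (horizontal distance between cupC and bore2 below 0.003 m and z of cupC in the frame of case below 0.0477 m and angle between the z axis of cupC and the z axis of case, either way round below 0.05 rad))), for 0.3 s.
At the end, for the whole second after the job is handed in: Every cup sits in a bore: its axis within 3 mm of the bore's, its top flush with the top face to 1.7 mm, square to 0.05 rad; the drift stands upright in its hole, collar down on the block (within 4 mm); the cover is shut to within 0.08 rad; all at rest (all of step 2 and horizontal distance between drift and drift_hole below 0.006 m and z of drift in the frame of toolblock below 0.017 m and angle between drift's own z axis and vertical below 0.08 rad and value of joint cover below 0.08 rad and linear speed of each of drift, cupA, cupB, cupC below 0.02 m/s); the robot touches nothing.
It fails at once if a cup is struck with the drift while it is cocked (more than 0.15 rad out of square once more than 9.5 mm deep) ((contact force between drift and cupA above 1 N and angle between the z axis of cupA and the z axis of case, either way round above 0.15 rad and horizontal distance between cupA and case below 0.06 m and z of cupA in the frame of case below 0.0545 m) or (contact force between drift and cupB above 1 N and angle between the z axis of cupB and the z axis of case, either way round above 0.15 rad and horizontal distance between cupB and case below 0.06 m and z of cupB in the frame of case below 0.0545 m) or (contact force between drift and cupC above 1 N and angle between the z axis of cupC and the z axis of case, either way round above 0.15 rad and horizontal distance between cupC and case below 0.06 m and z of cupC in the frame of case below 0.0545 m)).
It fails at once if the fingers, not the drift, push a cup home (fingers on a cup that is more than 11 mm deep in its bore) ((contact force between the fingers and cupA above 1 N and horizontal distance between cupA and case below 0.06 m and z of cupA in the frame of case between 0.03 and 0.053 m) or (contact force between the fingers and cupB above 1 N and horizontal distance between cupB and case below 0.06 m and z of cupB in the frame of case between 0.03 and 0.053 m) or (contact force between the fingers and cupC above 1 N and horizontal distance between cupC and case below 0.06 m and z of cupC in the frame of case between 0.03 and 0.053 m)).
It fails at once if another tool is moved by more than 50 mm (distance of any of hammer, flatfile, handfile, bowl, oiler, brush from where it was at the start of the episode above 0.05 m).
Of cupA, cupB, cupC only 2 to 3 are there at a start; the rules pass over those that are not, and their reading is None.
At some moment in a run one of cupA, cupB, cupC may be knocked a few centimetres aside while the robot is not near it.
It also fails if it takes over 210 s, if anything falls off the work surface, if the arm or the gripper's body presses on something with over 40 N, if the wrist force passes 120 N, or if a joint passes its speed limit or range.

## Working session

There is one attempt and no reset: what is moved stays moved. The work goes in short steps, each a Python script; the robot and the scene stay as the last script left them, time stands still between calls to the robot, and variables do not carry over. Pictures are saved under pics/ and viewed, at most 14 in all, crops included, and the job is handed in when it is done.

```bash
ls; mkdir -p pics; python3 - <<'E'
from cell import *
import cv2,numpy as np
print(get_state())
for c in ["scene","top","wrist"]:
    f=grab_frame(c); cv2.imwrite(f"pics/{c}0.png",f["pixels"][:,:,::-1])
    print(c,{k:v for k,v in f.items() if k!="pixels"})
    for n in ["case","cover_knob","cover","cupA","drift","toolblock","bowl"]:
        print(n,[(round(d["score"],2),np.round(d["extent"]).tolist()) for d in find_in(n,c)][:5])
E
```

```text
pics
{'time_s': 0.0, 'joints': array([-1.38448358,  0.42673315,  0.0738839 ,  1.60660225, -0.03408371,
        1.11076513, -0.06711637]), 'joint_velocities': array([ 3.51574891e-04, -1.99064013e-03,  2.59812031e-05,  5.77293801e-04,
       -7.91130577e-04,  5.32770693e-04, -2.79025516e-03]), 'effort': array([ 2.44176763e-04, -9.35842538e+01,  3.66715193e+00, -4.54146481e+01,
       -4.87812201e-02,  2.06064200e-02,  8.58663225e-05]), 'ee_pos': array([0.22235618, 0.63689762, 0.22177792]), 'ee_rot': array([-5.25112954e-01, -3.09730536e+00,  1.95513688e-03]), 'ft_force': array([-0.21612929,  0.24522546, -0.32682462]), 'torque': array([ 0.05749347, -0.03428157, -0.02603399]), 'finger_force': 0.0, 'grip_width': 0.09383260164770564}
scene {'fovy': 52.52997822949632, 'cx': 327.16937487708384, 'cy': 198.5567413920132, 'T': array([[-5.64216119e-01, -6.33447370e-01,  5.29532435e-01,
         1.04111248e+00],
       [ 8.25626770e-01, -4.32279397e-01,  3.62594758e-01,
         3.26858123e-01],
       [-7.78733981e-04,  6.41777962e-01,  7.66890110e-01,
         8.04313069e-01],
       [ 0.0000000
[... 973 characters left out ...]
r_knob [(0.55, [323.0, 178.0, 39.0, 56.0]), (0.53, [254.0, 136.0, 32.0, 32.0])]
cover [(0.85, [324.0, 179.0, 43.0, 54.0])]
cupA [(0.52, [224.0, 197.0, 17.0, 12.0])]
drift [(0.17, [221.0, 246.0, 13.0, 10.0])]
toolblock [(0.67, [402.0, 233.0, 45.0, 24.0])]
bowl [(0.62, [254.0, 138.0, 33.0, 27.0])]
wrist {'fovy': 61.8485072907498, 'cx': 317.9530850095576, 'cy': 192.47704507372487, 'T': array([[ 0.33041455, -0.9102991 , -0.24936275,  0.14998542],
       [ 0.94383422,  0.31817316,  0.08912244,  0.66233966],
       [-0.00178754, -0.26480444,  0.96430048,  0.38511314],
       [ 0.        ,  0.        ,  0.        ,  1.        ]])}
case []
cover_knob []
cover []
cupA []
drift []
toolblock []
bowl []
```

View pics/scene0.png

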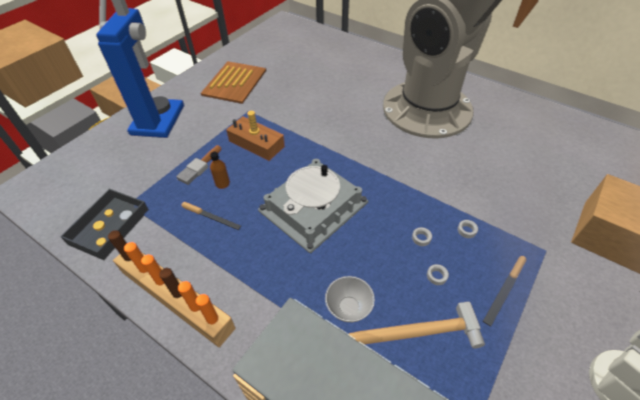

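View pics/top0.png

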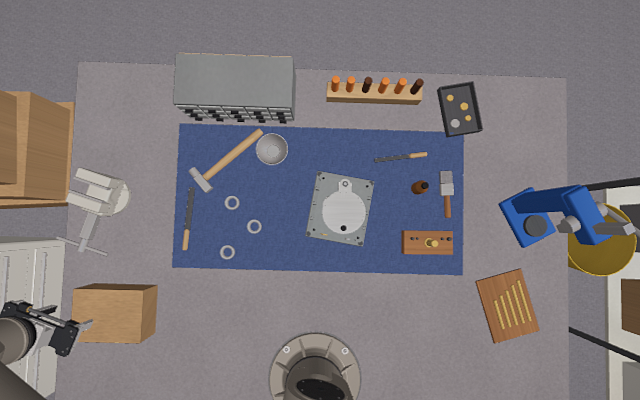

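The scene view shows three cups (421,236), (467,228) and (437,273). It also shows the shut cover with its knob at (324,170) and the drift in its block at (252,120). The top view puts the cups at (232,202), (254,226) and (227,252), the knob at (344,228), the pin at (346,183) and the drift at (433,242).

```bash
cat > h.py <<'E'
from cell import *
import cv2, numpy as np
from scipy.optimize import least_squares
from scipy.spatial.transform import Rotation as Ro
def down(th):
    a=(th+np.pi/2)/2; return np.pi*np.array([np.cos(a),np.sin(a),0])
def foc(f): return 200/np.tan(np.radians(f["fovy"])/2)
def ray(f,u,v,z):
    "pixel -> world point on plane z"
    F=foc(f); d=f["T"][:3,:3]@np.array([(u-f["cx"])/F,-(v-f["cy"])/F,-1]); o=f["T"][:3,3]
    return o+d*(z-o[2])/d[2]
def proj(f,P):
    P=np.atleast_2d(P); c=(P-f["T"][:3,3])@f["T"][:3,:3]; F=foc(f)
    return np.c_[f["cx"]+F*c[:,0]/-c[:,2], f["cy"]-F*c[:,1]/-c[:,2]]
def snap(cam,name=None):
    f=grab_frame(cam)
    if name: cv2.imwrite(f"pics/{name}.png",f["pixels"][:,:,::-1])
    return f
E
python3 - <<'E'
from h import *
f=snap("top")
for n,u,v,z in [("c",232,202,.021),("c",254,226,.021),("c",227,252,.021),("knob",344,228,.09),("pin",346,183,.064),("drift",433,241,.115),("tb",427,243,.045),("oiler",420,187,.05)]:
    print(n,ray(f,u,v,z).round(3))
g=snap("scene")
for n,u,v,z in [("c",467,228,.021),("c",421,236,.021),("c",437,273,.021),("knob",324,166,.09),("pin",316,163,.064),("drift",252,113,.115)]:
    print(n,ray(g,u,v,z).round(3))
for th in (0,np.pi/2,-np.pi/2,np.pi):
  for p in ([.55,-.04,.33],[.55,-.04,.11],[.5,.3,.2]):
    q=ik(p,down(th)); print(th,p,None if q is None else np.round(q,2))
E
```

```text
c [0.542 0.274 0.021]
c [0.469 0.202 0.021]
c [0.386 0.283 0.021]
knob [ 0.471 -0.075  0.09 ]
pin [ 0.608 -0.079  0.064]
drift [ 0.441 -0.333  0.115]
tb [ 0.432 -0.335  0.045]
oiler [ 0.604 -0.309  0.05 ]
c [0.388 0.282 0.021]
c [0.471 0.202 0.021]
c [0.54  0.274 0.021]
knob [ 0.466 -0.076  0.09 ]
pin [ 0.448 -0.114  0.064]
drift [ 0.431 -0.336  0.115]
0 [0.55, -0.04, 0.33] [-0.81  0.18  0.9   1.78 -0.15  1.25  0.12]
0 [0.55, -0.04, 0.11] [-0.65  0.46  0.77  2.02 -0.43  0.83  0.37]
0 [0.5, 0.3, 0.2] [-1.04  0.32  0.48  1.86 -0.17  1.   -0.48]
1.5707963267948966 [0.55, -0.04, 0.33] [-0.75  0.17  0.82  1.78 -0.13  1.25  1.67]
1.5707963267948966 [0.55, -0.04, 0.11] [-0.53  0.42  0.61  2.01 -0.33  0.81  1.84]
1.5707963267948966 [0.5, 0.3, 0.2] [-0.8   0.3   0.19  1.85 -0.07  1.    0.98]
-1.5707963267948966 [0.55, -0.04, 0.33] [-0.94  0.22  1.07  1.79 -0.2   1.25 -1.39]
-1.5707963267948966 [0.55, -0.04, 0.11] [-0.87  0.65  1.14  2.03 -0.74  0.95 -0.91]
-1.5707963267948966 [0.5, 0.3, 0.2] [-1.23  0.37  0.74  1.87 -0.29  1.01 -1.94]
3.141592653589793 [0.55, -0.04, 0.33] None
3.141592653589793 [0.55, -0.04, 0.11] [-0.9   0.71  1.21  2.03 -0.81  1.   -2.41]
3.141592653589793 [0.5, 0.3, 0.2] [-0.58  0.3  -0.08  1.84  0.03  1.01  2.46]
```

```bash
python3 - <<'E'
from h import *
reach([.50,-.076,.30],down(0.)); f=snap("wrist","w1")
print(get_state()["ee_pos"], f["T"].round(3).tolist(), f["fovy"],f["cx"],f["cy"])
for n in ["cover_knob","cover","case"]:
  for d in regions_of(n,"wrist"): print(n,round(d["score"],2),d["extent"])
E
```

```text
[ 0.50020787 -0.07532754  0.29994451] [[1.0, -0.001, -0.0, 0.5], [0.001, 0.964, 0.266, 0.001], [0.0, -0.266, 0.964, 0.463], [0.0, 0.0, 0.0, 1.0]] 61.8485072907498 317.9530850095576 192.47704507372487
cover_knob 0.37 [259.2, 67.2, 174.7, 160.1]
cover 0.64 [279.8, 112.7, 139.5, 107.2]
case 0.64 [257.9, 64.2, 177.9, 162.1]
```

View pics/w1.png

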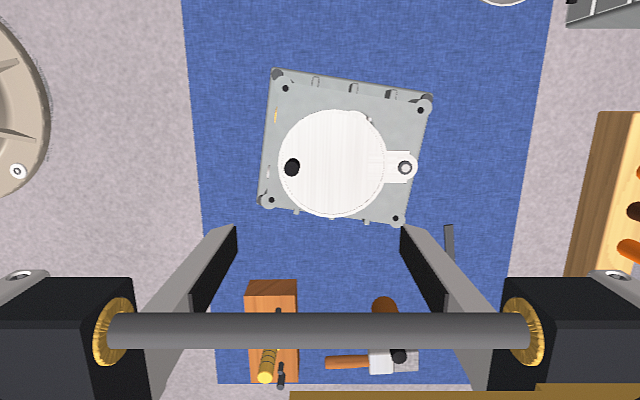

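The wrist view shows the black knob at (292,167), the pin at (405,167), and the screw heads of the case flange at (285,88), (420,110), (395,218) and (271,199).

```bash
python3 - <<'E'
from h import *
f=snap("wrist")
px=f["pixels"].astype(int); m=(px.max(2)<45); m[:,:260]=0; m[:,330:]=0; m[:140]=0; m[195:]=0
n,l,s,c=cv2.connectedComponentsWithStats(m.astype(np.uint8)); i=1+np.argmax(s[1:,4]); print(s[i],c[i])
print("knob",ray(f,*c[i],.080).round(4),"pin",ray(f,405,167,.066).round(4))
P=[ray(f,u,v,.015)[:2] for u,v in [(285,88),(420,110),(395,218),(271,199)]]
P=np.array(P); print(P.round(4).tolist(),P.mean(0), [np.linalg.norm(P[i]-P[i-1]).round(4) for i in range(4)])
for a,b in [(0,1),(3,2)]: print(np.degrees(np.arctan2(*(P[b]-P[a])[::-1])))
E
```

```text
[285 158  15  18  88] [292.78409091 165.48863636]
knob [ 0.4708 -0.0721  0.08  ] pin [ 0.6052 -0.0767  0.066 ]
[[0.458, 0.0161], [0.633, -0.0113], [0.6096, -0.1603], [0.4345, -0.1321]] [ 0.53374523 -0.0718875 ] [np.float64(0.1501), np.float64(0.1772), np.float64(0.1508), np.float64(0.1774)]
-8.894915864127189
-9.149563800908158
```

```bash
python3 - <<'E'
from h import *
pin=np.array([.6055,-.0785]); k=np.array([.4705,-.0735]); r=k-pin; a0=np.arctan2(r[1],r[0]); R=.1345
if a0<0:a0+=2*np.pi
pos=lambda a,z:[*(pin+R*np.array([np.cos(a),np.sin(a)])),z]
ori=lambda a:down(a-1.5*np.pi)   # tangent a+90deg - 360
print(get_state()["time_s"],a0)
move_gripper(.034)
reach(pos(a0,.13),ori(a0)); print(move_linear(pos(a0,.092),max_speed=.08,force_limit=8))
for d in np.linspace(0,1.88,10)[1:]:
    move_linear(pos(a0+d,.092),ori(a0+d),max_speed=.12)
print(get_state()["ft_force"])
move_linear(pos(a0+d,.2),max_speed=.3)
f=snap("wrist")
reach([.50,-.076,.27],down(0.)); f=snap("wrist","w2"); print(get_state()["time_s"])
np.save("w2T.npy",f["T"])
E
```

```text
4.2667 3.104572537715863
False
[-0.62194993 -0.37354516 -0.31376494]
11.95
```

View pics/w2.png

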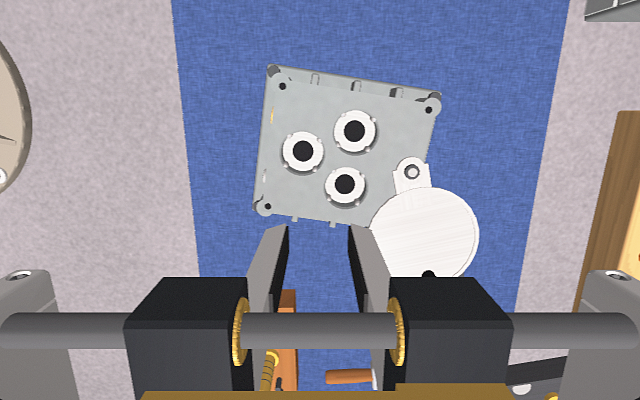

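The cover is now open, with its disc at (425,235). Three empty bores show at (302,151), (354,131) and (345,185), each with a dark centre hole. Next I'll measure them from three yaws.

```bash
cat >> h.py <<'E'
B=np.array([[-.037,0],[.0185,.032],[.0185,-.032]])
def world(p,c,y): 
    return np.array(c)+np.array([[np.cos(y),-np.sin(y)],[np.sin(y),np.cos(y)]])@np.array(p)
E
python3 - <<'E'
from h import *
c=np.array([.522,-.07]); yaw=np.radians(-9)
move_gripper(.094)
obs=[];fr=[]
for i,th in enumerate([0,-np.pi/2,np.pi/2]):
    tx=np.array([np.cos(th+np.pi/2),np.sin(th+np.pi/2)])
    try: reach([*(c-.03*tx),.23],down(th))
    except PlanningError as e: print(th,e); continue
    dwell(.2); f=snap("wrist",f"b{i}"); g=f["pixels"].max(2)
    cnt,_=cv2.findContours((g<70).astype(np.uint8),cv2.RETR_LIST,cv2.CHAIN_APPROX_NONE)
    for b in range(3):
        w=world(B[b],c,yaw); p=proj(f,[*w,.04])[0]
        best=[k for k in cnt if len(k)>20 and np.linalg.norm(k[:,0].mean(0)-p)<25]
        for k in best:
            e=cv2.fitEllipse(k); q=ray(f,*e[0],.04)
            print(i,b,p.round(1),np.round(e[0],1),np.round(e[1],1),q.round(4), (q[:2]-w).round(4))
print(get_state()["time_s"])
E
```

```text
0 0 [282.8 141.1] [279.5 133.8] [21.4 22.6] [ 0.4822 -0.0566  0.04  ] [-0.0033  0.0076]
0 1 [340.  118.8] [337.  111.1] [22.2 23.5] [ 0.5421 -0.0335  0.04  ] [-0.0032  0.0078]
0 2 [329.8 178.4] [327.1 171.5] [20.7 21.4] [ 0.5323 -0.0969  0.04  ] [-0.0029  0.0076]
1 0 [311.8 180.8] [304.7 183.8] [20.8 20.9] [ 0.4822 -0.0566  0.04  ] [-0.0033  0.0076]
1 1 [289.3 124.7] [281.9 127.8] [21.9 22.9] [ 0.5421 -0.0335  0.04  ] [-0.0031  0.0078]
1 2 [350.  134.4] [342.6 137.2] [21.5 22.4] [ 0.5323 -0.0968  0.04  ] [-0.0029  0.0077]
2 0 [324.4 111.3] [331.9 108. ] [22.2 23.8] [ 0.4822 -0.0565  0.04  ] [-0.0032  0.0077]
2 1 [345.5 168.6] [352.9 165.7] [20.9 21.5] [ 0.5421 -0.0334  0.04  ] [-0.0031  0.0078]
2 2 [286.5 159.4] [293.6 156.6] [21.1 21.9] [ 0.5323 -0.0969  0.04  ] [-0.003   0.0076]
18.2333
```

```bash
cat >> h.py <<'E'
BW=np.array([[.4822,-.0566],[.5421,-.03345],[.5323,-.0969]]); YAW=np.radians(-8.8); TOP=.058
TH=[YAW+np.pi/2, YAW-np.pi/6, YAW+np.pi/6]   # finger lines tangential to the bore triangle
def tx(th): return np.array([np.cos(th+np.pi/2),np.sin(th+np.pi/2)])
def ring(f,guess,r=.06,ztop=.021):
    "cup on the mat near guess: centre of its outline"
    p=f["pixels"].astype(int); m=((p[...,2]-p[...,0])<40).astype(np.uint8)
    q=proj(f,[*guess,ztop])[0]; F=foc(f)/np.linalg.norm(f["T"][:3,3]-[*guess,ztop])
    roi=np.zeros_like(m); cv2.circle(roi,tuple(int(x) for x in q),int(r*F),1,-1); m&=roi
    cs,_=cv2.findContours(m,cv2.RETR_EXTERNAL,cv2.CHAIN_APPROX_NONE)
    cs=[k for k in cs if .6<cv2.minEnclosingCircle(k)[1]/(.022*F)<1.5]
    if not cs: return None
    e=cv2.fitEllipse(min(cs,key=lambda k:np.linalg.norm(k[:,0].mean(0)-q))); return ray(f,*e[0],ztop-.004)[:2], np.array(e[1])/F
def look_cup(guess,th=0.,r=.06):
    reach([*(np.array(guess)-.03*tx(th)),.17],down(th)); dwell(.15)
    f=snap("wrist",f"cup{int(get_state()['time_s']*10)}"); return ring(f,guess,r)
E
python3 - <<'E'
from h import *
f=snap("top")
for g in ([.542,.274],[.469,.202],[.386,.283]): print(ring(f,g))
for th in (0.,np.pi/2): print(look_cup([.469,.202],th))
print(get_state()["time_s"])
E
ls pics
```

```text
(array([0.54066351, 0.27625749]), array([0.04364127, 0.04930432]))
(array([0.46841795, 0.20319572]), array([0.04476639, 0.04687507]))
(array([0.38599305, 0.28405134]), array([0.04568488, 0.04872667]))
(array([0.4659116, 0.2037152]), array([0.04344984, 0.04394578]))
(array([0.465803  , 0.20334999]), array([0.04343657, 0.04413807]))
21.925
b0.png
b1.png
b2.png
cup202.png
cup218.png
scene0.png
top0.png
w1.png
w2.png
wrist0.png
```

```bash
cat >> h.py <<'E'
def start(c,b):
    th=TH[b]; move_gripper(.062,20); tz=.0295
    alt=th+np.pi/2 if th<.2 else th-np.pi/2
    reach([*c,.08],down(alt)); move_linear([*c,tz],max_speed=.1,force_limit=10)
    move_gripper(.03,6); print("w",get_state()["grip_width"]); move_gripper(.062)
    move_linear([*c,.06],max_speed=.2); reach([*c,.06],down(th)); move_linear([*c,tz],max_speed=.1,force_limit=10)
    move_gripper(.03,55); s=get_state(); print("w",s["grip_width"],s["finger_force"],s["ee_pos"])
    zc=tz-.003   # TCP height above cup underside
    move_linear([*c,.12],max_speed=.2); reach([*BW[b],.13],down(th))
    move_linear([*BW[b],TOP+zc+.003],max_speed=.15); dwell(.2)
    F0=get_state()["ft_force"]
    for d,lim in ((.002,12),(.004,40),(.006,50),(.0082,60)):
        hit=move_linear([*BW[b],TOP+zc-d],max_speed=.02,force_limit=lim); s=get_state()
        print(d,hit,(s["ee_pos"]-[*BW[b],TOP+zc]).round(4),(s["ft_force"]-F0).round(1))
        if hit: break
E
python3 - <<'E'
from h import *
start(np.array([.46586,.20353]),1); print(get_state()["time_s"])
f=snap("wrist","s1")
E
```

```text
w 0.04352798113515689
w 0.04244478633242149 55.00303857028484 [0.46611125 0.20372015 0.02989662]
0.002 False [-0.0001 -0.0001 -0.0021] [ 0.8  0.5 -1.4]
0.004 False [-0.0001 -0.     -0.0041] [ 1.5 -0.4 -0.9]
0.006 False [-0.0002  0.0003 -0.0063] [ 0.   2.8 -3.1]
0.0082 False [-0.0001  0.0001 -0.0085] [ 2.1  2.1 -5.5]
30.7417
```

```bash
python3 - <<'E'
from h import *
move_gripper(.062); p=get_state()["ee_pos"]; move_linear([p[0],p[1],.13],max_speed=.2)
th=0.; reach([*(np.array([.5189,-.0623])-.03*tx(th)),.2],down(th)); dwell(.15); f=snap("wrist","s2")
cv2.imwrite("pics/s2c.png",cv2.resize(f["pixels"][60:220,220:420,::-1],(800,640)[:1]+(600,)))
np.savez("s2.npz",**f); print(get_state()["time_s"])
E
```

```text
32.625
```

View pics/s2c.png

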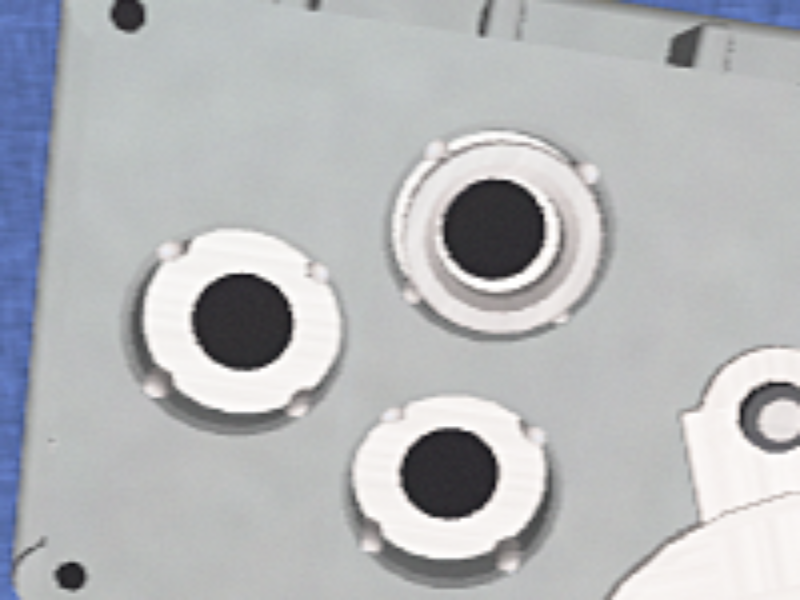

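The crop shows the cup in the upper right bore (495,230), concentric and level. The other two bores are still empty. On to the next two cups.

```bash
python3 - <<'E'
from h import *
f=snap("top"); 
for g,b in (([.5395,.277],2),([.385,.284],0)):
    r=look_cup(g,0. if b==2 else np.pi/2,.075); print(r,get_state()["time_s"])
    if r is None or abs(r[1]-.0438).max()>.0025: break
    start(r[0],b)
    move_gripper(.062); p=get_state()["ee_pos"]; move_linear([p[0],p[1],.13],max_speed=.2)
print(get_state()["time_s"])
th=0.; reach([*(np.array([.5189,-.0623])-.03*tx(th)),.2],down(th)); dwell(.15); f=snap("wrist","s3")
cv2.imwrite("pics/s3c.png",cv2.resize(f["pixels"][60:220,220:420,::-1],(800,600)))
E
```

```text
(array([0.53847956, 0.27655009]), array([0.04338924, 0.04399908])) 34.1583
w 0.04387995998801899
w 0.04215157149441849 55.002316357567906 [0.53875735 0.27674396 0.02997014]
0.002 False [-0.0001 -0.     -0.0021] [-0.1 -0.2  0.7]
0.004 False [-0.0001  0.     -0.0041] [-0.9  0.5  1.7]
0.006 False [-0.0001  0.0004 -0.0062] [ 0.1  3.6 -2.4]
0.0082 False [-0.      0.0003 -0.0085] [ 1.8  4.  -4.8]
(array([0.38351719, 0.28394165]), array([0.04348015, 0.04384376])) 45.8333
w 0.043584225599106324
w 0.04255796198286079 55.0028982013464 [0.38378493 0.2841937  0.02993095]
0.002 False [-0.0001 -0.     -0.0021] [-0.9 -0.6 -0.7]
0.004 False [-0.      0.     -0.0041] [-0.3  0.3 -1. ]
0.006 False [-0.      0.0003 -0.0062] [-0.3  3.5 -2.6]
0.0082 False [-0.0001  0.0002 -0.0085] [ 1.5  4.9 -4.9]
56.3583
```

View pics/s3c.png

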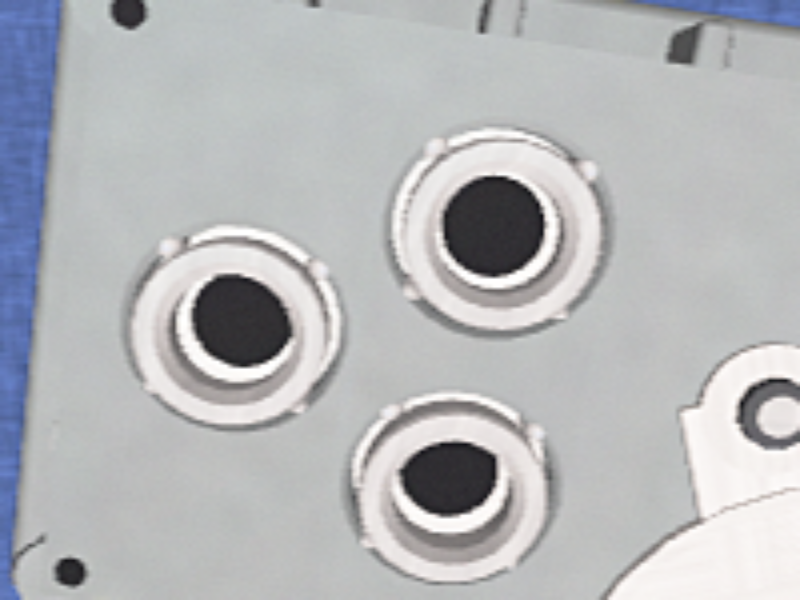

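All three cups stand level in their bores. Their rims at (237,325), (498,232) and (452,490) are shifted only by parallax. Next I'll find the drift, looking straight down on it.

```bash
python3 - <<'E'
from h import *
g=np.array([.436,-.334])
for i in range(2):
    reach([*(g-.0767*tx(0.)),.24],down(0.)); dwell(.15); f=snap("wrist",f"d{i}")
    for d in regions_of("drift","wrist")[:2]:
        m=d["mask"].astype(np.uint8); c=np.argwhere(m).mean(0)[::-1]
        print(round(d["score"],2),d["extent"],m.sum(),c,ray(f,*c,.118),proj(f,[*g,.118]))
    d=regions_of("drift","wrist")
    if d: g=ray(f,*np.argwhere(d[0]["mask"]).mean(0)[::-1],.118)[:2]
cv2.imwrite("pics/dc.png",cv2.resize(f["pixels"][0:240,160:480,::-1],(800,600)))
print(g,get_state()["time_s"])
E
```

```text
0.65 [297.4, 91.2, 28.5, 30.4] 589 [313.13242784 105.30560272] [ 0.43284952 -0.33675317  0.118     ] [[316.95438802 101.85079003]]
0.57 [304.6, 87.1, 25.8, 30.5] 611 [317.29296236 100.90016367] [ 0.43239316 -0.33732354  0.118     ] [[317.84725983 100.17986564]]
[ 0.43239316 -0.33732354] 59.8833
```

View pics/dc.png

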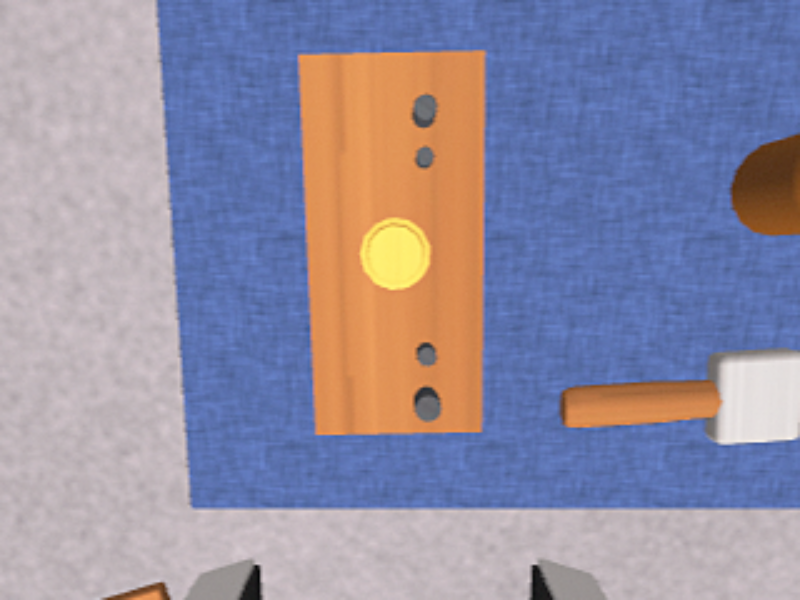

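```bash
python3 - <<'E'
from h import *
g=np.array([.4325,-.3375]); O=BW.mean(0)
move_gripper(.05); reach([*g,.15],down(0.)); print(move_linear([*g,.095],max_speed=.1,force_limit=8))
move_gripper(.01,60); s=get_state(); print(s["grip_width"],s["finger_force"],s["ee_pos"])
move_linear([*g,.19],max_speed=.15); s=get_state(); print(s["grip_width"],s["ft_force"])
reach([*O,.19],down(0.)); move_linear([*O,TOP+.079+.006],max_speed=.15); dwell(.2); F0=get_state()["ft_force"]
print(move_linear([*O,TOP+.079-.004],max_speed=.01,force_limit=6)); s=get_state(); print("touch",s["ee_pos"],s["ft_force"]-F0)
np.save("L.npy",s["ee_pos"][2]-TOP)
move_linear([*O,.19],max_speed=.15); print(get_state()["time_s"])
E
```

```text
False
0.01914085703617161 60.00143229961395 [ 0.43268909 -0.33757416  0.09521981]
0.018949568434838204 [ 0.12196484 -0.39564404 -3.57011883]
True
touch [ 0.5189127  -0.06231847  0.1371726 ] [-1.43496579  0.02459332 11.22957875]
65.85
```

```bash
cat >> h.py <<'E'
def drive(b,levels,r=.015,lim=40):
    L=float(np.load("L.npy")); prev=.0098
    a0=YAW+np.pi/4
    p=lambda a,h:[*(BW[b]+r*np.array([np.cos(a),np.sin(a)])),TOP+L+h]
    reach(p(a0,.03),down(0.))
    for i,h in enumerate(levels):
        out=[]
        for k in (0,np.pi):
            a=a0+(i%2)*np.pi/2+k
            move_linear(p(a,prev+.004),max_speed=.12)
            hit=move_linear(p(a,h),max_speed=.03,force_limit=lim); s=get_state()
            out+=[hit,round((s["ee_pos"][2]-TOP-L)*1e3,2),round(s["ft_force"][2],1)]
            move_linear(p(a,max(prev,h)+.003),max_speed=.12)
            if hit and h>.0005: print("jam?",out); return
        prev=h; print(round(h*1e3,2),out)
    move_linear(p(a,.03),max_speed=.2)
E
python3 - <<'E'
from h import *
drive(1,[.0085,.007])
print(get_state()["time_s"])
th=0.; O=BW.mean(0)
print(get_state()["ee_pos"])
E
```

```text
8.5 [False, np.float64(8.65), np.float64(-3.6), False, np.float64(8.09), np.float64(-2.2)]
7.0 [False, np.float64(6.72), np.float64(-3.1), False, np.float64(6.73), np.float64(-2.7)]
70.1667
[ 0.55164267 -0.0455391   0.16779437]
```

```bash
python3 - <<'E'
from h import *
drive(1,[.0055,.004]); print(get_state()["time_s"])
O=BW.mean(0); reach([*(O-.075*tx(0.)),.2],down(0.)); dwell(.15); f=snap("wrist","s4")
q=proj(f,[*O,TOP])[0].astype(int); print(q)
x0,y0=max(q[0]-100,0),max(q[1]-75,0); cv2.imwrite("pics/s4c.png",cv2.resize(f["pixels"][y0:y0+150,x0:x0+200,::-1],(800,600)))
E
```

```text
5.5 [False, np.float64(5.47), np.float64(-2.4), False, np.float64(5.13), np.float64(-2.2)]
4.0 [False, np.float64(3.78), np.float64(-2.2), False, np.float64(3.72), np.float64(-2.8)]
74.6
[318 103]
```

View pics/s4c.png

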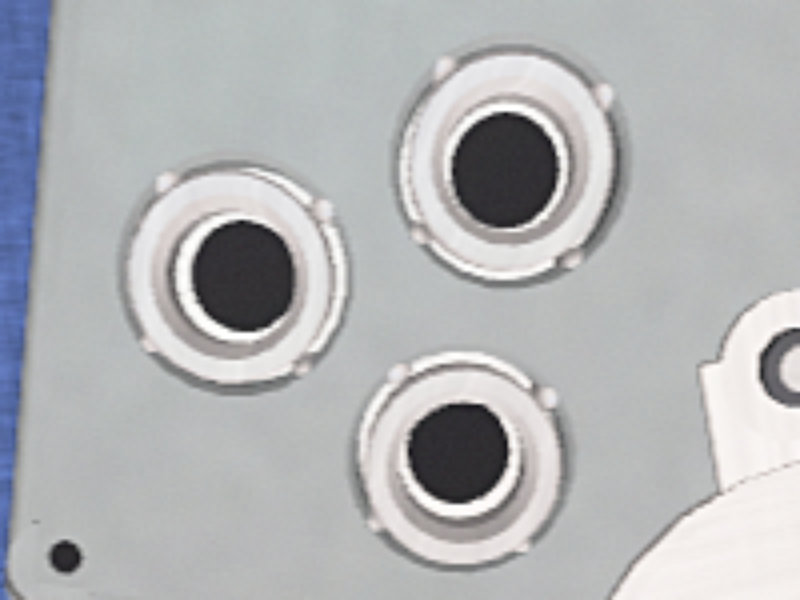

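The upper right cup (505,165) has sunk and looks square. The other two are still proud. I'll carry on with the driving.

```bash
python3 - <<'E'
from h import *
drive(1,[.0025,.001,-.0004,-.0004],lim=30)
for b in (2,0): print(b); drive(b,[.0085,.007,.0055,.004,.0025,.001,-.0004,-.0004],lim=30)
print(get_state()["time_s"])
O=BW.mean(0); reach([*(O-.075*tx(0.)),.2],down(0.)); dwell(.15); f=snap("wrist","s5")
q=proj(f,[*O,TOP])[0].astype(int)
x0,y0=max(q[0]-100,0),max(q[1]-75,0); cv2.imwrite("pics/s5c.png",cv2.resize(f["pixels"][y0:y0+150,x0:x0+200,::-1],(800,600)))
E
```

```text
2.5 [False, np.float64(2.41), np.float64(-2.6), False, np.float64(2.23), np.float64(-1.7)]
1.0 [False, np.float64(0.79), np.float64(-2.2), False, np.float64(0.71), np.float64(-2.7)]
-0.4 [False, np.float64(-0.16), np.float64(4.9), False, np.float64(-0.16), np.float64(7.2)]
-0.4 [False, np.float64(-0.13), np.float64(6.1), False, np.float64(-0.14), np.float64(5.5)]
2
8.5 [False, np.float64(8.53), np.float64(-2.1), False, np.float64(8.11), np.float64(-3.4)]
7.0 [False, np.float64(6.73), np.float64(-1.3), False, np.float64(6.71), np.float64(-2.4)]
5.5 [False, np.float64(5.19), np.float64(-1.7), False, np.float64(5.12), np.float64(-2.5)]
4.0 [False, np.float64(3.72), np.float64(-1.9), False, np.float64(3.72), np.float64(-1.7)]
2.5 [False, np.float64(2.23), np.float64(-1.5), False, np.float64(2.13), np.float64(-2.4)]
1.0 [False, np.float64(0.73), np.float64(-2.4), False, np.float64(0.74), np.float64(-2.8)]
-0.4 [False, np.float64(-0.15), np.float64(4.8), False, np.float64(-0.19), np.float64(7.7)]
-0.4 [False, np.float64(-0.17), np.float64(5.5), False, np.float64(-0.16), np.float64(5.2)]
0
8.5 [False, np.float64(8.5), np.float64(-3.0), False, np.float64(8.15), np.float64(-2.7)]
7.0 [False, np.float64(6.74), np.float64(-2.0), False, np.float64(6.74), np.float64(-2.0)]
5.5 [False, np.float64(5.23), np.float64(-2.1), False, np.float64(5.13), np.float64(-2.3)]
4.0 [False, np.float64(3.74), np.float64(-3.3), False, np.float64(3.74), np.float64(-2.1)]
2.5 [False, np.float64(2.23), np.float64(-1.9), False, np.float64(2.15), np.float64(-2.5)]
1.0 [False, np.float64(0.76), np.float64(-2.8), False, np.float64(0.74), np.float64(-3.0)]
-0.4 [False, np.float64(-0.19), np.float64(4.1), False, np.float64(-0.21), np.float64(8.8)]
-0.4 [False, np.float64(-0.19), np.float64(8.0), False, np.float64(-0.2), np.float64(5.0)]
115.1667
```

View pics/s5c.png

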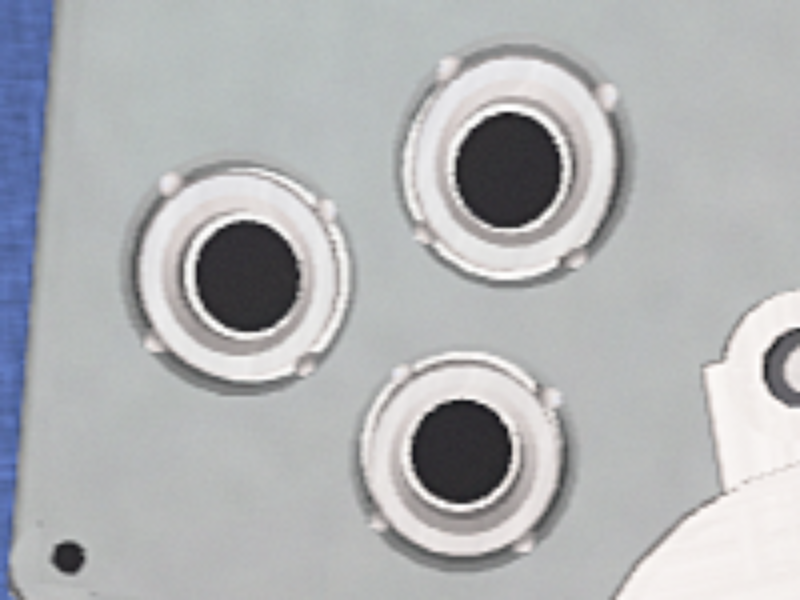

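All three cups are flush and concentric, at (247,277), (508,168) and (462,452), and the drift met a hard stop on each. Now I'll put the drift back and shut the cover.

```bash
python3 - <<'E'
from h import *
g=np.array([.4327,-.3376])
reach([*g,.16],down(0.)); print(move_linear([*g,.0945],max_speed=.05,force_limit=8)); print(get_state()["ee_pos"])
move_gripper(.05); dwell(.2); move_linear([*g,.19],max_speed=.2)
pin=np.array([.6039,-.0755]); R=.134; shut=np.pi+YAW
pos=lambda a,z:[*(pin+R*np.array([np.cos(a),np.sin(a)])),z]
ori=lambda a:down(a-1.5*np.pi)
a=3.1046+1.82; move_gripper(.045)
reach(pos(a,.14),ori(a)); print("down",move_linear(pos(a,.092),max_speed=.06,force_limit=6))
n=12
for x in np.linspace(a,shut+.02,n)[1:]: move_linear(pos(x,.092),ori(x),max_speed=.12)
print("end",move_linear(pos(shut-.14,.092),ori(shut-.14),max_speed=.03,force_limit=5))
s=get_state(); e=s["ee_pos"][:2]-pin; print(np.arctan2(*e[::-1])-shut,s["ft_force"])
e=np.arctan2(*e[::-1])+.01; move_linear(pos(e,.092),max_speed=.03); move_linear(pos(e,.2),max_speed=.2)
reach([.50,-.076,.30],down(0.)); dwell(.15); f=snap("wrist","w9"); print(get_state()["time_s"])
px=f["pixels"].max(2); m=(px<45).astype(np.uint8); m[:,:240]=0; m[:,330:]=0; m[:130]=0; m[195:]=0
_,l,st,c=cv2.connectedComponentsWithStats(m); i=1+np.argmax(st[1:,4]); k=ray(f,*c[i],.082)[:2]; d=k-pin
print(st[i],k,np.linalg.norm(d),(np.arctan2(*d[::-1])-shut))
E
```

```text
True
[ 0.43253903 -0.33760798  0.09516218]
down False
end True
-0.10835689543895333 [ 0.56702894 -3.182645    1.25915585]
128.7667
[286 143  15  17  64] [ 0.47228921 -0.05408049] 0.13334239480645552 -0.007745391415070024
```

View pics/w9.png

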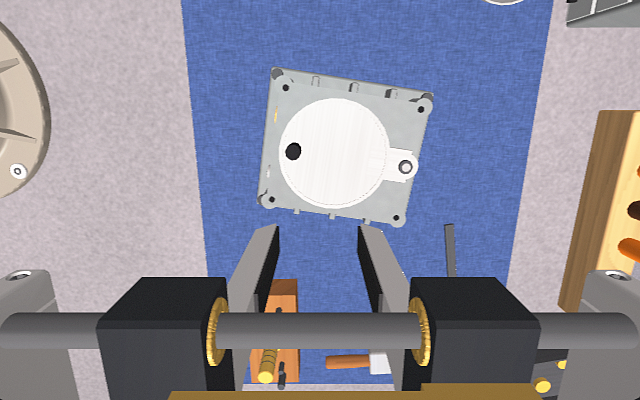

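The view shows the cover shut, with its knob at (293,151) in line with the case and the estimated angle within 0.01 rad of shut. The drift is back upright in the block at (265,365).

```bash
python3 -c "
from cell import *
print(job_done())"
```

```text
the job is handed in; nothing more can be done
None
```

The job is handed in at about 129 s on the robot clock: all three cups are driven flush and look square, the drift stands back in its hole, and the cover is swung shut; the hand-in call returned no verdict.

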